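# Clamp bonded test bars in the swing-arm screw press

### The arm

A 7-joint arm with a two-finger parallel gripper is mounted at the origin on the work surface. World frame = base frame: x ahead of the robot, y to its left, z up, the work surface at z = 0. Lengths are in m, angles in degrees, forces in N, time in s.
With the tool pointing down it reaches from about 0.425 to 1.025 m from the base axis. Payload 9.4 kg.
Tool frame: the origin (TCP) lies midway between the tips of the shut fingers; the grasp point (between the pads) lies 19 mm behind it; z points along the fingers, y is the line along which they close (so a half turn about z gives the same grasp; the last joint's range is limited). The gripper opens to 93 mm and grips with 3 to 60 N. Pads are 15 mm wide; open, the fingers measure 128 mm over their backs; the gripper's body (75 mm by 188 mm) begins 65 mm behind the grasp point.
Start: joints at [-77.504, 34.337, -0.143, 91.639, 0.103, 54.024, -4.572], TCP at [0.211, 0.694, 0.219] pointing down, gripper open.
Joint ranges: [-147.43, 147.43], [-19.82, 112.94], [-74.19, 73.91], [6.32, 146.72], [-59.91, 239.91], [6.04, 106.73], [-150.56, 150.56]. Speed limits (degrees/s): [127.2, 127.2, 172.46, 172.46, 180, 180, 180].

### API

Orientations are given as a 3x3 rotation matrix whose columns are the frame's x, y, z axes.
In Python, from bench import r gives the robot as it stands.
- The arm moves only by the tool step_arm, never from a script. Its argument "increments" is a list that holds one entry, the list of rows, each a list of 5 numbers: the gripper's target within -1 to 1 (shut at 1, half-way at 0, fully open at -1), then the shift along the tool's x, y, z in cm, then the turn about the tool's z in degrees. A call has 1 to 10 rows; each row shifts and turns the commanded pose from where the row before left it, along the tool's axes as they then stand; what a row does not reach is not made up. A row lasts 1/8 s, in which the tool goes at most 62.5 mm and 10.7 degrees, less where a joint would pass 70% of its speed; a pose out of reach is approached as far as the arm can. A call is refused whole if a number of a shift passes 6.25 or a number of a turn 10.7, either way. A call with a gripper value outside its range is refused whole. The fingers move at their own pace and stop on an object; "grip_force" is the grip in N (left out, the last holds). Time passes only in rows, so rows that do not move let the fingers close. It gives the time, the measured TCP pose, the force, the opening and the grip force at its end, in the units of the state.
- r.sense(): the state, without advancing time (a new reading comes with each control period).
- r.grab_frame(name): name is "scene" or "top" or "wrist"; returns a dict with "color" (400x640x3 uint8, red, green, blue), "fov_y" (degrees; the focal length in pixels is half the picture's height over the tangent of half this angle, whatever the lens; pixels are square), "cx", "cy" (the principal point, pixels), "extrinsics" (4x4, takes a point from camera to world coordinates); the wrist camera has in their place "T_tool_cam" (4x4, takes a point from camera to tool coordinates, whose origin is the TCP and whose axes are the flange's). Camera axes: x right, y down, z forward; pixel columns grow to the right and rows downward; lengths in m; the calibration is good to about 2 mm. A picture is of the moment at which its call begins: read the wrist's pose just before it. There is no depth.
- r.job_done(): hands the job in; it is judged then, once.
The state is a dict: "t": time; "q": joint angles; "joint_vel": joint speeds; "joint_efforts": joint torques, N m; "tcp_pos": TCP position; "tcp_rot": TCP orientation; "force": force on the tool from outside, world axes, zero at the start; "ft_torque": the same for the moment, N m; "gripper_width": finger opening in m; "finger_force": force on a finger pad.
Only numpy, scipy, OpenCV 4.12 (cv2) and the standard library are available. Lean on these libraries where they do the work, as an engineer would, in place of code of your own. Each camera call takes 0.05 s, during which the arm holds its last target. There are 200 camera calls.

### The job

Clamp the freshly bonded test bars in the screw press for curing. First, with the scraper and not with your fingers, scrape every hardened resin crumb off the steel platen into the catch tray at its side; the scraper goes back to the middle of its green mat, standing upright. Then lay every bar flat on the platen, side by side, running front to back (towards the column), centred front to back, and spread so that they carry the plate level; lay the pressure plate on them, boss up, its long side straight across the bars, centred where the screw comes down, swing the arm fully home, and turn the T-handle clockwise until the resistance clearly rises and the stack is firmly clamped, without forcing it, leaving the bottle, carton and hex keys where they are.

Things in the scene. Friction and masses are not known exactly. Their poses are not given: they have to be found in the camera images.
- press: Fixed screw press. Origin on the bench under the platen's middle; x points from the platen to the column, y to the side where the arm opens. Blue base, steel platen 150 (x) by 180 (y) mm, top at z = 30 mm. Column 36 mm thick at x = 130, to z = 189; its 100 mm wide foot ends at x = 165. Catch tray along the platen's -y edge: y = -90 to -170, 150 mm along x, floor z = 4, outer walls 22 high.
- platen (a point): Centre of the platen's top face, axes as the press; also the point below the screw when the arm is home. Things pushed over the platen's -y edge fall straight into the catch tray (no wall on that side).
- swing_arm (a joint): Angle of the blue arm about the column (rad): 0 = home against its stop, screw over the platen's centre; grows clockwise from above, to the +y side, up to 1.65; starts 1.4 to 1.6. Stays where left, turns against 0.3 N m. Carries the screw 130 mm from the column's axis. Beam 26 mm wide, z = 128 to 160 mm; nut boss 42 mm wide up to z = 166. It can be pulled round by the T-handle.
- t_handle (a joint): Turn of the T-handle relative to the arm (rad), growing clockwise from above, which drives the foot down 1.91 mm per rad. At 0 the foot's face is at z = 100 mm; starts 0.4 to 2.2. Turns freely against about 0.10 to 0.15 N m; once the foot bears, the torque rises 0.36 N m per further rad. 0.35 to 0.5 N m in all is firm; 0.8 (2 rad past contact) is forced. Self-locking: let go, it keeps about 50 N.
- handle_bar (a point): Centre of the T-handle's red cross bar, a level round bar 14 mm thick and 104 mm long; x along the bar, z up. At z = 216 mm when joint t_handle reads 0, lower by 1.91 mm per rad. Below it an 11 mm stem runs down into the arm.
- foot: Round swivel foot of the screw, cushioned by stiff disc springs, 32 mm in diameter and 10 mm thick; origin at the centre of its lower face, on the screw axis.
- scraper: Scraper block: white plastic base 140 mm long (x), 60 mm wide (y), 18 mm high, with a wooden grip rib on top 110 mm long, 20 mm thick (y), from z = 18 to 58 mm. Origin at the centre of its underside. Weighs 0.25 kg. Starts standing on its mat.
- scraper_mat: Green mat, 170 (x) by 100 (y) by 3 mm thick, fixed; origin at the centre of its underside. The scraper belongs on its middle, upright.
- plate: Pressure plate: aluminium, 110 mm (x) by 150 mm (y) by 10 mm thick, with a square steel boss 36 by 36 mm and 30 mm high on its middle (top 40 mm above the underside). Origin at the centre of its underside, z up through the boss. Weighs 0.5 kg. Starts flat on the bench, boss up.
- bar0: Bonded test bar, 110 mm long (x) by 20 by 20 mm, aluminium below, brass above, amber bond line; origin at its middle; 0.28 kg. Two to four bars (bar0 to bar3) are there, lying on a white sheet 2 mm thick; the others are absent.
- bar1: Bonded test bar, as bar0; may be absent.
- bar2: Bonded test bar, as bar0; may be absent.
- bar3: Bonded test bar, as bar0; may be absent.
- chip0: Amber crumb of hardened resin, about 26 mm across and 12 mm high; origin at the centre of its underside as first laid. Two to four crumbs (chip0 to chip3) lie loose on the platen, the others are absent.
- chip1: Resin crumb, as chip0; may be absent.
- chip2: Resin crumb, as chip0; may be absent.
- chip3: Resin crumb, as chip0; may be absent.
- resin_bottle: Bystander: amber bottle with a black cap, 50 mm in diameter and 120 mm high, origin under its centre. Not to be moved.
- carton: Bystander: yellow carton 60 by 100 by 60 mm high, origin under its centre. Not to be moved.
- hex_keys: Bystander: set of hex keys in a black clip, about 90 by 34 by 14 mm, origin under its centre. Not to be moved.
Mind the look-alikes: they are no part of the job. What is meant by the scraper is not red, and is the smaller of those in its own colour. What is shaped like the bar2 but blue is not meant.

How it is judged (in metres and radians):
On the way, in this order (a step that is already met when the one before it is completed fails the run):
1. the scraper is brought down on the platen (x of scraper in the frame of platen between -0.05 and 0.05 m and y of scraper in the frame of platen between -0.1 and 0.1 m and z of scraper in the frame of platen below 0.01 m), for 0.1 s.
2. every crumb lies in the catch tray (x of chip0 in the frame of platen between -0.08 and 0.08 m and y of chip0 in the frame of platen between -0.175 and -0.085 m and z of each of chip0, chip1, chip2, chip3 in the frame of platen below -0.002 m and x of chip1 in the frame of platen between -0.08 and 0.08 m and y of chip1 in the frame of platen between -0.175 and -0.085 m and x of chip2 in the frame of platen between -0.08 and 0.08 m and y of chip2 in the frame of platen between -0.175 and -0.085 m and x of chip3 in the frame of platen between -0.08 and 0.08 m and y of chip3 in the frame of platen between -0.175 and -0.085 m), for 0.2 s.
3. every bar lies flat on the platen, front to back (x of bar0 in the frame of platen between -0.025 and 0.025 m and y of bar0 in the frame of platen between -0.077 and 0.077 m and z of bar0 in the frame of platen between 0.005 and 0.014 m and angle between the x axis of each of bar0, bar1, bar2, bar3 and the x axis of platen, either way round below 0.2 rad and linear speed of each of bar0, bar1, bar2, bar3 below 0.02 m/s and x of bar1 in the frame of platen between -0.025 and 0.025 m and y of bar1 in the frame of platen between -0.077 and 0.077 m and z of bar1 in the frame of platen between 0.005 and 0.014 m and x of bar2 in the frame of platen between -0.025 and 0.025 m and y of bar2 in the frame of platen between -0.077 and 0.077 m and z of bar2 in the frame of platen between 0.005 and 0.014 m and x of bar3 in the frame of platen between -0.025 and 0.025 m and y of bar3 in the frame of platen between -0.077 and 0.077 m and z of bar3 in the frame of platen between 0.005 and 0.014 m), for 0.2 s.
4. the pressure plate lies flat on the bars, centred (all of step 3 and horizontal distance between plate and platen below 0.015 m and angle between plate's own z axis and vertical below 0.05 rad and angle between the x axis of plate and the x axis of platen, either way round below 0.2 rad and z of plate in the frame of platen between 0.015 and 0.025 m and linear speed of plate below 0.02 m/s), for 0.2 s.
5. the arm is swung home over the plate (value of joint swing_arm below 0.06 rad and horizontal distance between plate and platen below 0.015 m and angle between plate's own z axis and vertical below 0.05 rad and angle between the x axis of plate and the x axis of platen, either way round below 0.2 rad and z of plate in the frame of platen between 0.015 and 0.025 m and linear speed of plate below 0.02 m/s), for 0.2 s.
6. the screw bears firmly on the plate's boss (value of joint swing_arm below 0.06 rad and contact force between foot and plate above 25 N), for 0.2 s.
At the end, for the whole second after the job is handed in: Crumbs in the tray; bars flat on the platen, within 25 mm (x) and 77 mm (y) of its centre and 0.2 rad of parallel; plate level on them within 15 mm and 0.2 rad; arm home within 0.06 rad; foot pressing over 25 N; scraper upright within 35 mm of its mat's centre (all of step 2 and all of step 4 and all of step 6 and horizontal distance between scraper and scraper_mat below 0.035 m and angle between scraper's own z axis and vertical below 0.1 rad and height (world z) of scraper below 0.01 m); the robot touches nothing.
It fails at once if the fingers push a crumb (contact force between the fingers and chip0 above 1 N or contact force between the fingers and chip1 above 1 N or contact force between the fingers and chip2 above 1 N or contact force between the fingers and chip3 above 1 N).
It fails at once if the screw is forced: more than 400 N on the plate (contact force between foot and plate above 400 N).
It fails at once if a bystander is moved by more than 30 mm (distance of any of resin_bottle, carton, hex_keys from where it was at the start of the episode above 0.03 m).
Of bar0, bar1, bar2, bar3 only 2 to 4 are there at a start; the rules pass over those that are not, and their reading is None.
Of chip0, chip1, chip2, chip3 only 2 to 4 are there at a start; the rules pass over those that are not, and their reading is None.
At some moment in a run one of scraper, plate may be knocked a few centimetres aside while the robot is not near it.
Once in a run the grip may slacken for a moment while it holds something.
It also fails if it takes over 210 s, if anything falls off the work surface, if the arm or the gripper's body presses on something with over 40 N, if the wrist force passes 120 N, or if a joint passes its speed limit or range.

## Working session

There is one attempt and no reset: what is moved stays moved. The work goes in short steps, Python scripts to look and compute and a tool call to move; the robot and the scene stay as the last step left them, time stands still between calls to the robot, and variables do not carry over. Pictures are saved under pics/ and viewed, at most 14 in all, crops included, and the job is handed in when it is done.

Besides the shell and the picture viewer there is one more tool, called after ">>>" as name([rows], argument=value, ...), one row to a line, values as JSON. step_arm: Moves the arm, as the interface text tells. Its arguments: {"type":"object","properties":{"increments":{"type":"array"},"grip_force":{"type":"number"}},"required":["increments"]}

```bash
ls; mkdir -p pics
cat > h.py <<'E'
import numpy as np, cv2
from bench import r
def grab(n):
    s=r.sense(); f=r.grab_frame(n); 
    if n=='wrist':
        T=np.eye(4);T[:3,:3]=np.array(s['tcp_rot']);T[:3,3]=s['tcp_pos']; f['E']=T@np.array(f['T_tool_cam'])
    else: f['E']=np.array(f['extrinsics'])
    f['f']=200/np.tan(np.radians(f['fov_y'])/2); return f
def ray(f,u,v,z):
    d=f['E'][:3,:3]@np.array([(u-f['cx'])/f['f'],(v-f['cy'])/f['f'],1]); o=f['E'][:3,3]
    return o+d*(z-o[2])/d[2]
def proj(f,p):
    c=np.linalg.inv(f['E'])@np.append(p,1); return c[:2]/c[2]*f['f']+[f['cx'],f['cy']]
def save(f,n,x0=0,y0=0,x1=640,y1=400,s=1):
    im=f['color'][y0:y1,x0:x1,::-1]; cv2.imwrite('pics/'+n+'.png',cv2.resize(im,None,fx=s,fy=s,interpolation=cv2.INTER_CUBIC))
E
python3 - <<'E'
from h import *
import pickle
a=grab('top');b=grab('scene');save(a,'top',s=1.25);save(b,'scene',s=1.25)
pickle.dump((a,b),open('f0.pkl','wb'))
print(a['E'],a['f'],b['E'][:3,3],r.sense())
E
```

```text
pics
[[ 0.00762947 -0.99582882  0.09092164  0.45436262]
 [-0.99995876 -0.0080457  -0.00421222  0.0500863 ]
 [ 0.00492618 -0.09088576 -0.99584914  1.23422122]
 [ 0.          0.          0.          1.        ]] 363.54131628673525 [ 0.92879977 -0.65158048  1.08307898] {'t': 0.1, 'q': array([-77.50436921,  34.38097771,  -0.14521514,  91.67475898,
         0.1033568 ,  54.02453537,  -4.57151899]), 'joint_vel': array([-0.00516426, -0.13844502, -0.08370941, -0.08649921, -0.07765215,
       -0.09935459,  0.07069522]), 'joint_efforts': array([ 5.14773623e-03, -7.66549301e+01,  1.50210243e+00, -2.52938497e+01,
       -5.22920291e-02,  1.36454005e-02,  6.96017878e-05]), 'tcp_pos': array([0.21053574, 0.69331098, 0.21784319]), 'tcp_rot': array([[-9.56882214e-01,  2.90476082e-01, -2.71796487e-04],
       [ 2.90476176e-01,  9.56881240e-01, -1.37237741e-03],
       [-1.38565852e-04, -1.39215394e-03, -9.99999021e-01]]), 'force': array([-0.14531062, -0.62390248,  0.56576396]), 'ft_torque': array([-0.00697377,  0.04677853, -0.0204469 ]), 'finger_force': 0.0, 'gripper_width': 0.09292006475480692}
```

View pics/top.png

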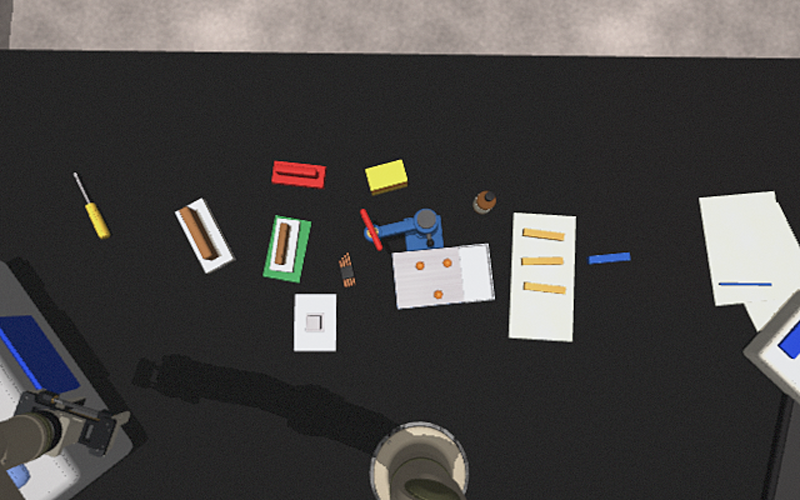

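View pics/scene.png

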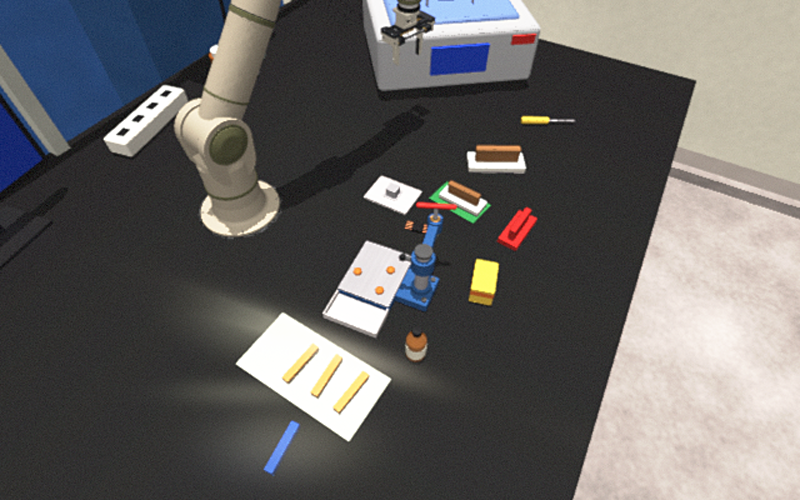

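Top view (800×500 picture): scraper candidates are the big white/wood one (204,236), the white/wood one on the green mat (286,248) and the red one (298,174). I choose (286,248), as it is the smaller white one. Bars are the three amber ones at (543,235), (542,261) and (544,287), and the blue one at (609,258) is a decoy. There are three crumbs, at (420,266), (447,263) and (438,295).

Run:
```python
from h import *
import pickle
a,b=pickle.load(open('f0.pkl','rb'))
save(a,'crop',190,150,480,290,2.75)
hsv=cv2.cvtColor(a['color'],cv2.COLOR_RGB2HSV)
def rects(name,lo,hi,z,box,amin=30):
    m=cv2.inRange(hsv,np.array(lo),np.array(hi)); k=np.zeros_like(m); x0,y0,x1,y1=box; k[y0:y1,x0:x1]=m[y0:y1,x0:x1]
    for c in cv2.findContours(k,0,1)[0]:
        if cv2.contourArea(c)<amin: continue
        rc=cv2.minAreaRect(c); P=np.array([ray(a,u,v,z)[:2] for u,v in cv2.boxPoints(rc)])
        e=P[1]-P[0],P[2]-P[1]; L=[np.linalg.norm(t) for t in e]; l=e[int(np.argmax(L))]
        print(name,np.round(rc[0],1),'c',P.mean(0).round(4),'L',np.round(sorted(L),3),'ang',round(np.degrees(np.arctan2(l[1],l[0]))%180,1))
rects('chip',(5,120,120),(20,255,255),.036,(310,190,400,250),8)
rects('bar',(10,60,120),(30,255,255),.021,(405,165,470,275))
rects('mat',(50,100,50),(75,255,255),.003,(200,160,260,240))
rects('wood',(3,60,40),(18,220,200),.058,(215,170,245,225))
rects('white scr',(0,0,150),(180,40,255),.018,(205,165,250,230))
rects('plate',(0,0,150),(180,60,255),.010,(230,230,275,290))
rects('platen+tray',(0,0,110),(180,60,255),.030,(310,185,400,255))
rects('red',(0,150,80),(6,255,255),.21,(280,160,310,205))
rects('blue',(100,120,60),(120,255,255),.14,(280,160,360,205))
```

```text
chip [350.  235.5] c [ 0.4631 -0.0441] L [0.016 0.02 ] ang 90.4
chip [335.5 212.5] c [0.5385 0.0039] L [0.017 0.017] ang 0.2
chip [357. 210.] c [ 0.5473 -0.0672] L [0.019 0.019] ang 135.3
bar [435.6 230. ] c [ 0.4838 -0.3309] L [0.021 0.112] ang 83.7
bar [433.5 208.5] c [ 0.5556 -0.3253] L [0.017 0.111] ang 90.5
bar [434.5 187.2] c [ 0.6275 -0.3302] L [0.023 0.111] ang 83.0
mat [229.2 198.7] c [0.5854 0.3645] L [0.104 0.174] ang 170.4
wood [225.5 194.7] c [0.5923 0.3629] L [0.025 0.108] ang 173.8
white scr [227.2 195.8] c [0.5934 0.3675] L [0.062 0.142] ang 173.8
plate [251.5 257.5] c [0.3881 0.2823] L [0.111 0.149] ang 1.2
platen+tray [354.2 220.5] c [ 0.5132 -0.0586] L [0.152 0.263] ang 96.2
red [296.6 183.2] c [0.609  0.1217] L [0.015 0.103] ang 25.1
blue [326.  184.3] c [0.617  0.0371] L [0.099 0.167] ang 96.3
```

View pics/crop.png

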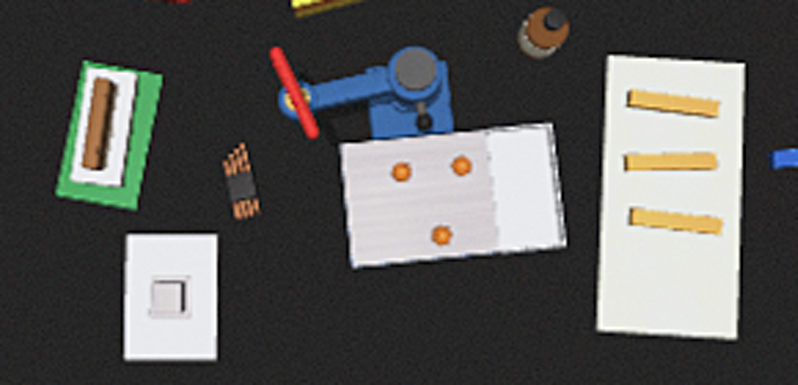

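The close crop shows the smaller white scraper with a brown rib on the green mat, so that is the right one. The press is yawed about 6°, with its centre near (0.509,-0.019). Moving above the scraper.

>>> step_arm([
  [[-1,0,0,0,-5.4],[-1,0,0,0,-5.4],[-1,-4.6,-3.2,0,0],[-1,-4.6,-3.2,0,0],[-1,-4.6,-3.2,0,0],[-1,-4.6,-3.2,0,0],[-1,-4.6,-3.2,0,0],[-1,-4.6,-3.2,0,0],[-1,-4.6,-3.2,0,0],[-1,-4.6,-3.2,0,0]],
])

```text
t: 1.35
tcp_pos: [0.5505, 0.3987, 0.2184]
tcp_rot: [[-0.994, 0.106, -0.0], [0.106, 0.994, -0.0], [0.0, -0.0, -1.0]]
force: [0.6, -0.0, 0.3]
gripper_width: 0.0927
finger_force: 0.0
```

>>> step_arm([
  [[-1,-4.6,-2.8,0,0],[-1,0,0,0,0],[-1,0,0,0,0]],
])

```text
t: 1.72
tcp_pos: [0.5916, 0.3676, 0.2181]
tcp_rot: [[-0.994, 0.106, -0.001], [0.106, 0.994, -0.0], [0.001, -0.0, -1.0]]
force: [0.0, 0.5, 0.7]
gripper_width: 0.0929
finger_force: 0.0
```

```bash
cat >> h.py <<'E'
def go(p,ya):
    """print tool-axis cm shifts after turning tool y to world angle ya (mod 180)"""
    s=r.sense(); R=np.array(s['tcp_rot']); cur=np.degrees(np.arctan2(R[1,1],R[0,1]))
    d=(ya-cur+90)%180-90; t=np.radians(cur+d); y=np.array([np.cos(t),np.sin(t)]); x=np.array([-y[1],y[0]])
    D=np.array(p)-s['tcp_pos']
    print('turn %.1f'%-d,'x %.2f y %.2f z %.2f'%(100*D[:2]@x,100*D[:2]@y,-100*D[2]),'| t %.1f'%s['t'],'q7 %.0f'%s['q'][6],'w %.4f'%s['gripper_width'],'tcp',np.round(s['tcp_pos'],4),'ya %.1f'%cur,'F',np.round(s['force'],1))
def rects(f,name,lo,hi,z,box=(0,0,640,400),amin=100):
    hsv=cv2.cvtColor(f['color'],cv2.COLOR_RGB2HSV)
    m=cv2.inRange(hsv,np.array(lo),np.array(hi)); k=np.zeros_like(m); x0,y0,x1,y1=box; k[y0:y1,x0:x1]=m[y0:y1,x0:x1]; out=[]
    for c in cv2.findContours(k,0,1)[0]:
        if cv2.contourArea(c)<amin: continue
        rc=cv2.minAreaRect(c); P=np.array([ray(f,u,v,z)[:2] for u,v in cv2.boxPoints(rc)])
        e=P[1]-P[0],P[2]-P[1]; L=[np.linalg.norm(t) for t in e]; l=e[int(np.argmax(L))]
        a=round(np.degrees(np.arctan2(l[1],l[0]))%180,1); out.append((P.mean(0),a))
        print(name,'px',np.round(rc[0],0),'c',P.mean(0).round(4),'L',np.round(sorted(L),3),'ang',a)
    return out
E
python3 - <<'E'
from h import *
f=grab('wrist'); save(f,'w1')
print(f['E'][:3],f['f'],f['cx'],f['cy'])
rects(f,'wood',(3,60,40),(18,220,200),.061)
rects(f,'white',(0,0,150),(180,40,255),.021)
rects(f,'mat',(50,100,50),(75,255,255),.003)
go([.593,.366,.15],83.8)
E
```

```text
[[ 1.06732706e-01  9.64505750e-01  2.41530095e-01  5.24818209e-01]
 [ 9.94287258e-01 -1.03777200e-01 -2.49627836e-02  3.75382178e-01]
 [ 9.88568596e-04  2.42814642e-01 -9.70072200e-01  3.84314379e-01]] 326.10720439715334 318.3258826423311 193.69834082672952
wood px [176. 156.] c [0.5521 0.2309] L [0.028 0.03 ] ang 10.0
wood px [317. 180.] c [0.5927 0.3676] L [0.018 0.108] ang 174.2
wood px [530. 182.] c [0.62   0.5831] L [0.043 0.167] ang 30.6
wood px [159. 101.] c [0.4984 0.2259] L [0.013 0.018] ang 16.0
white px [318. 172.] c [0.5938 0.368 ] L [0.058 0.139] ang 175.0
white px [507. 171.] c [0.6169 0.5828] L [0.081 0.189] ang 29.4
white px [ 28. 126.] c [0.5092 0.0581] L [0.058 0.16 ] ang 160.6
white px [220.  28.] c [0.4325 0.2843] L [0.064 0.107] ang 90.0
mat px [314. 162.] c [0.5857 0.364 ] L [0.1  0.17] ang 167.9
turn 0.2 x -0.22 y -0.22 z 6.83 | t 1.8 q7 46 w 0.0930 tcp [0.591  0.3684 0.2183] ya 84.0 F [-0.9  0.4 -0.4]
```

View pics/w1.png

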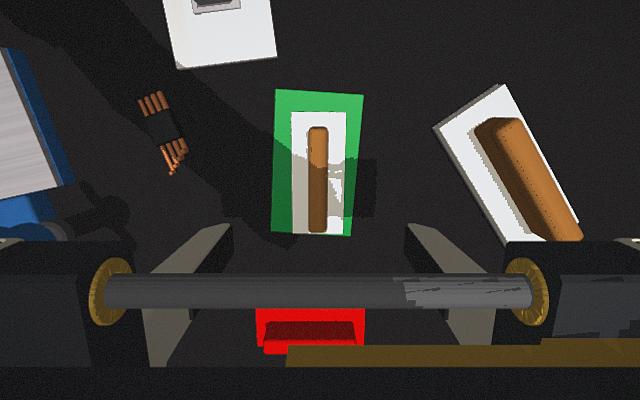

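The wrist view shows the scraper at (318,172) and its rib at (317,180), agreeing with the top view: centre about (0.593,0.3675). I will grip its rib 13 mm to the near side of the middle.

>>> step_arm([
  [[-1,1.2,-0.1,4,0],[-1,0,0,5,0],[-1,0,0,5,0],[-1,0,0,3,0],[-1,0,0,2.1,0],[-1,0,0,0,0],[1,0,0,0,0],[1,0,0,0,0],[1,0,0,0,0],[1,0,0,0,0]],
], grip_force=45)

```text
t: 3.02
tcp_pos: [0.5804, 0.3677, 0.0282]
tcp_rot: [[-0.994, 0.106, 0.001], [0.106, 0.994, 0.0], [-0.001, 0.001, -1.0]]
force: [-0.0, 0.4, 0.6]
gripper_width: 0.0573
finger_force: 0.0
```

>>> step_arm([
  [[1,0,0,0,0],[1,0,0,0,0],[1,0,0,-3,0],[1,0,0,-5,0],[1,0,0,-5,0],[1,0,0,0,0]],
])

```text
t: 3.78
tcp_pos: [0.5821, 0.3689, 0.162]
tcp_rot: [[-0.994, 0.106, 0.006], [0.106, 0.994, 0.004], [-0.005, 0.005, -1.0]]
force: [0.5, -0.4, 0.2]
gripper_width: 0.0011
finger_force: 0.0
```

Run:
```python
from h import *
a=np.radians(6); c=np.array([.509,-.019]); X=np.array([np.cos(a),np.sin(a)]); Y=np.array([-X[1],X[0]])
for p in [(.4631,-.0441),(.5385,.0039),(.5473,-.0672),(.609,.1217)]: d=np.array(p)-c; print(d@X,d@Y)
import pickle
t,_=pickle.load(open('f0.pkl','rb'))
# platen corners from crop pixels
for u,v in [(341,143),(352,267),(488,132),(497,252)]: 
    d=ray(t,190+u/2.75,150+v/2.75,.03)[:2]; print('corner',d.round(4),((d-c)@X).round(3),((d-c)@Y).round(3))
go([.5,0,.15],96)
```

```text
-0.04827221942542185 -0.020164643109758365
0.0317320977221933 0.019690961737537687
0.03305191666310397 -0.05193939549990189
0.11415934431858614 0.12947638435155068
corner [0.5734 0.0754] 0.074 0.087
corner [0.4244 0.0607] -0.076 0.088
corner [ 0.5882 -0.1027] 0.07 -0.092
corner [ 0.4435 -0.113 ] -0.075 -0.087
turn -12.1 x 12.02 y -35.83 z 1.20 | t 3.8 q7 45 w 0.0011 tcp [0.5821 0.3689 0.162 ] ya 83.9 F [ 0.5 -0.4  0.2]
```

Closing takes about 1.1 s and I lifted too soon, so the grip missed. I'll check the scraper and retry.

>>> step_arm([
  [[0,0,0,-2,0],[0,0,0,-2,0],[0,0,0,-2,0],[0,0,0,0,0],[0,0,0,0,0]],
])

```text
t: 4.4
tcp_pos: [0.5796, 0.3673, 0.2163]
tcp_rot: [[-0.994, 0.106, -0.001], [0.106, 0.994, -0.001], [0.001, -0.001, -1.0]]
force: [-0.4, 0.1, 0.2]
gripper_width: 0.0444
finger_force: 0.0
```

Run:
```python
from h import *
f=grab('wrist')
B=(240,50,400,260)
w=rects(f,'wood',(3,60,40),(18,220,200),.061,B)
rects(f,'white',(0,0,150),(180,40,255),.021,B)
rects(f,'mat',(50,100,50),(75,255,255),.003,B)
go([.579,.3685,.027],84.3)
```

```text
wood px [320. 191.] c [0.5924 0.3679] L [0.019 0.111] ang 174.3
white px [320. 183.] c [0.5938 0.3685] L [0.059 0.139] ang 175.1
white px [259.  61.] c [0.4553 0.3196] L [0.021 0.039] ang 83.9
mat px [316. 173.] c [0.5859 0.3643] L [0.1  0.17] ang 168.1
turn -0.4 x 0.07 y 0.11 z 18.92 | t 4.5 q7 45 w 0.0454 tcp [0.5796 0.3673 0.2162] ya 83.9 F [-1.   0.1 -0.3]
```

>>> step_arm([
  [[0,0.1,0.1,4,-0.4],[0,0,0,5,0],[0,0,0,5,0],[0,0,0,3,0],[0,0,0,1.9,0],[1,0,0,0,0],[1,0,0,0,0],[1,0,0,0,0],[1,0,0,0,0],[1,0,0,0,0]],
])

```text
t: 5.7
tcp_pos: [0.58, 0.3691, 0.0301]
tcp_rot: [[-0.995, 0.099, 0.002], [0.099, 0.995, 0.001], [-0.002, 0.001, -1.0]]
force: [-0.8, -1.1, 7.8]
gripper_width: 0.0198
finger_force: 44.9
```

>>> step_arm([
  [[1,0,0,0,0],[1,0,0,0,0],[1,0,0,-2,0],[1,0,0,-4,0],[1,0,0,-5,0],[1,0,0,-3,0],[1,0,0,0,0]],
])

```text
t: 6.58
tcp_pos: [0.5804, 0.3696, 0.1724]
tcp_rot: [[-0.995, 0.099, 0.004], [0.099, 0.995, 0.003], [-0.004, 0.004, -1.0]]
force: [-0.4, 0.7, -3.2]
gripper_width: 0.0199
finger_force: 44.9
```

Run:
```python
from h import *
# scraper ref 13mm off grip; target scraper centre at press (-0.002,0.075)
a=np.radians(6); c=np.array([.509,-.019]); X=np.array([np.cos(a),np.sin(a)]); Y=np.array([-X[1],X[0]])
p=c+X*(-.016)+Y*.075; print(p); go([*p,.14],96)
```

```text
[0.48524801 0.05391669]
turn -11.7 x 12.76 y -30.40 z 3.24 | t 6.6 q7 45 w 0.0199 tcp [0.5804 0.3696 0.1724] ya 84.3 F [-0.4  0.7 -3.2]
```

>>> step_arm([
  [[1,0,0,0,-5.8],[1,0,0,0,-5.8],[1,4.2,0,1,0],[1,4.2,0,1.2,0],[1,4.3,0,1,0],[1,0,-5,0,0],[1,0,-5,0,0],[1,0,-5,0,0],[1,0,-5,0,0],[1,0,-5,0,0]],
])

```text
t: 7.82
tcp_pos: [0.478, 0.1053, 0.136]
tcp_rot: [[-0.995, -0.103, -0.001], [-0.103, 0.995, -0.0], [0.001, -0.0, -1.0]]
force: [0.9, 1.0, -1.5]
gripper_width: 0.0198
finger_force: 44.9
```

>>> step_arm([
  [[1,0,-4,0,0],[1,0,-1.4,0,0],[1,0,0,0,0],[1,0,0,0,0]],
])

```text
t: 8.32
tcp_pos: [0.4841, 0.0549, 0.1365]
tcp_rot: [[-0.994, -0.105, -0.0], [-0.105, 0.994, 0.001], [0.0, 0.001, -1.0]]
force: [-0.1, 0.8, -3.3]
gripper_width: 0.0194
finger_force: 44.9
```

Run:
```python
from h import *
f=grab('top'); save(f,'t2',250,160,410,260,5)
h=grab('wrist'); save(h,'w2')
go([.4852,.0539,.06],96)
```

```text
turn 0.0 x -0.10 y -0.11 z 7.66 | t 8.4 q7 75 w 0.0195 tcp [0.4841 0.0549 0.1366] ya 96.0 F [ 0.9 -0.2 -2.7]
```

View pics/w2.png

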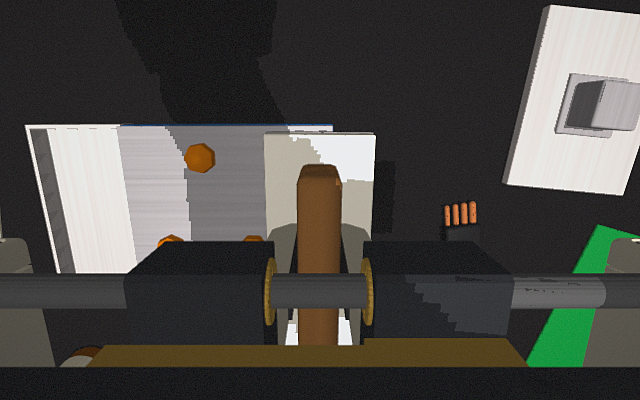

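Wrist view: platen front corners at (332,126) and (120,124), scraper aligned with the platen, crumbs at (200,158), (171,242) and (253,240).

Run:
```python
from h import *
h=grab('wrist')
a=ray(h,332,126,.03)[:2]; b=ray(h,120,124,.03)[:2]
d=(a-b)/np.linalg.norm(a-b); ang=np.degrees(np.arctan2(d[1],d[0])); print(a,b,np.linalg.norm(a-b),ang-90)
X=np.array([d[1],-d[0]]); print('centre',(a+b)/2+X*.075, a+X*.075-d*.09)
for u,v in [(200,158),(253,241),(171,243)]: print(ray(h,u,v,.036)[:2])
go([.4852,.0539,.06],96)
```

```text
[0.42732631 0.06115092] [ 0.44388812 -0.11138785] 0.17333182612654052 5.482959695681643
centre [ 0.51026407 -0.01795224] [ 0.51058264 -0.02127107]
[ 0.46399446 -0.04384659]
[0.53229739 0.00346505]
[ 0.54165118 -0.0678434 ]
turn 0.0 x -0.10 y -0.09 z 7.66 | t 8.5 q7 75 w 0.0197 tcp [0.4842 0.0547 0.1366] ya 96.0 F [ 0.5  0.5 -2.6]
```

>>> step_arm([
  [[1,-0.1,-0.1,2,0],[1,0,0,2,0],[1,0,0,2,0],[1,0,0,1.4,0],[1,0,0,0.4,0],[1,0,0,0,0],[1,0,0,0,0]],
])

```text
t: 9.35
tcp_pos: [0.4857, 0.0525, 0.0592]
tcp_rot: [[-0.995, -0.103, 0.001], [-0.103, 0.995, 0.0], [-0.001, 0.0, -1.0]]
force: [-0.3, -0.5, -2.3]
gripper_width: 0.0198
finger_force: 44.9
```

>>> step_arm([
  [[1,0,0,0.2,0],[1,0,0,0.2,0],[1,0,0,0,0],[1,0,0,0,0]],
])

```text
t: 9.85
tcp_pos: [0.4858, 0.0524, 0.0569]
tcp_rot: [[-0.995, -0.103, 0.003], [-0.103, 0.995, 0.0], [-0.003, -0.0, -1.0]]
force: [-5.4, -0.6, 32.2]
gripper_width: 0.0198
finger_force: 45.0
```

>>> step_arm([
  [[1,0,0,-0.12,0],[1,0,-1.2,0,0],[1,0,-1.5,0,0],[1,0,-1.5,0,0],[1,0,-1.5,0,0],[1,0,-1.5,0,0],[1,0,-1.5,0,0],[1,0,-1.5,0,0],[1,0,-1.5,0,0],[1,0,-1.5,0,0]],
])

```text
t: 11.1
tcp_pos: [0.5005, -0.0775, 0.0569]
tcp_rot: [[-0.994, -0.105, 0.004], [-0.105, 0.994, 0.002], [-0.004, 0.001, -1.0]]
force: [-1.0, 7.8, 12.5]
gripper_width: 0.0196
finger_force: 45.0
```

>>> step_arm([
  [[1,0,-1.2,0,0],[1,0,-1.2,0,0],[1,0,-1.2,0,0],[1,0,-1,0,0],[1,0,0,0,0],[1,0,0,0,0]],
])

```text
t: 11.85
tcp_pos: [0.505, -0.1246, 0.0569]
tcp_rot: [[-0.995, -0.103, 0.003], [-0.103, 0.995, -0.0], [-0.003, -0.0, -1.0]]
force: [-0.2, 0.4, 11.2]
gripper_width: 0.02
finger_force: 45.0
```

Run:
```python
from h import *
h=grab('scene'); save(h,'s3',240,170,400,290,5)
f=grab('top'); rects(f,'chip',(5,120,120),(20,255,255),.012,(310,180,410,260),8)
go([.57,.37,.16],84.3)
```

```text
turn 11.6 x -1.56 y 49.86 z -10.31 | t 11.9 q7 88 w 0.0197 tcp [ 0.505  -0.1246  0.0569] ya 95.9 F [ 0.6  2.4 11.5]
```

View pics/s3.png

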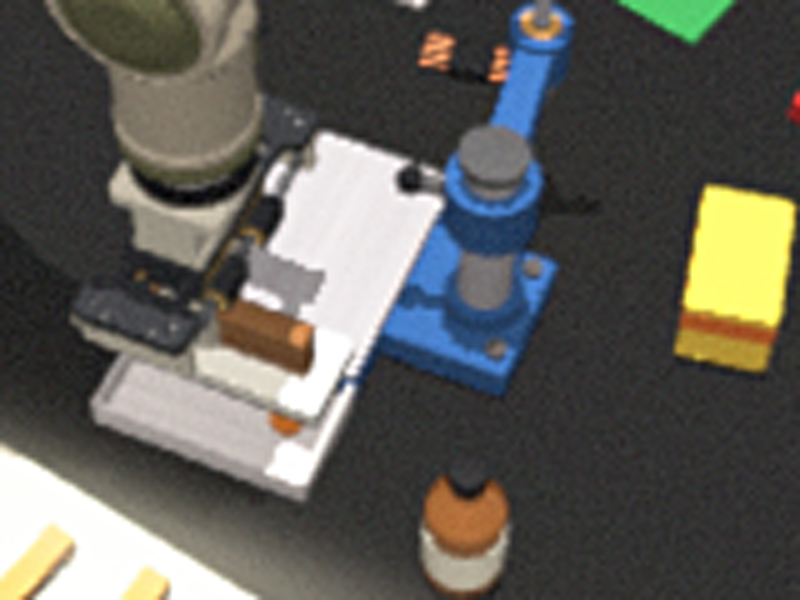

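Scene crop: platen clear, one crumb visible in the tray at (285,420) and the others hidden. Lifting and returning the scraper.

>>> step_arm([
  [[1,0,0,-3,0],[1,0,0,-4,0],[1,0,0,-1,0],[1,0,3,0,0],[1,0,5,0,0],[1,0,5,0,0],[1,0,5,0,0],[1,0,5,0,0],[1,0,5,0,0],[1,0,5,0,0]],
])

```text
t: 13.2
tcp_pos: [0.4691, 0.2049, 0.135]
tcp_rot: [[-0.995, -0.103, -0.001], [-0.103, 0.995, -0.001], [0.001, -0.001, -1.0]]
force: [0.6, -0.0, -2.1]
gripper_width: 0.0196
finger_force: 45.0
```

>>> step_arm([
  [[1,0,4,0,0],[1,0,0,0,8],[1,0,0,0,8],[1,0,0,0,0]],
])

```text
t: 13.7
tcp_pos: [0.4652, 0.2433, 0.135]
tcp_rot: [[-0.985, 0.174, -0.001], [0.174, 0.985, -0.001], [0.001, -0.001, -1.0]]
force: [-0.3, 0.3, -2.7]
gripper_width: 0.0201
finger_force: 45.0
```

Run:
```python
from h import *
f=grab('top'); save(f,'t4',300,170,420,260,6)
rects(f,'chip',(5,120,120),(20,255,255),.010,(310,180,410,260),8)
rects(f,'mat',(50,100,50),(75,255,255),.003,(200,160,260,240))
go([.573,.366,.05],80)
```

```text
chip px [374. 234.] c [ 0.469  -0.1251] L [0.017 0.017] ang 135.0
chip px [371. 210.] c [ 0.548  -0.1171] L [0.014 0.017] ang 179.7
chip px [378. 206.] c [ 0.5652 -0.1391] L [0.017 0.017] ang 179.6
mat px [230. 197.] c [0.5898 0.3635] L [0.104 0.165] ang 170.1
turn 0.1 x -8.48 y 13.96 z 8.52 | t 13.8 q7 41 w 0.0197 tcp [0.4653 0.2432 0.1352] ya 80.1 F [ 0.5 -0.5 -2.3]
```

All three crumbs are in the tray. Placing the scraper.

>>> step_arm([
  [[1,-2.1,3.5,0,0],[1,-2.1,3.5,0,0],[1,-2.1,3.5,0,0],[1,-2.2,3.5,0,0],[1,0,0,4,0],[1,0,0,4,0],[1,0,0,1.8,0],[1,0,0,0.5,0],[1,0,0,0.2,0],[1,0,0,0,0]],
])

```text
t: 15.0
tcp_pos: [0.5744, 0.3667, 0.0321]
tcp_rot: [[-0.985, 0.175, 0.002], [0.175, 0.985, 0.001], [-0.001, 0.001, -1.0]]
force: [0.0, 0.3, -2.7]
gripper_width: 0.0198
finger_force: 45.0
```

>>> step_arm([
  [[0,0,0,0,0],[0,0,0,0,0],[0,0,0,0,0],[0,0,0,-3,0],[0,0,0,-5,0],[0,0,0,-5,0],[0,0,0,-5,0],[0,0,0,0,0]],
])

```text
t: 16.0
tcp_pos: [0.5756, 0.3676, 0.2156]
tcp_rot: [[-0.984, 0.175, 0.006], [0.175, 0.984, 0.004], [-0.005, 0.006, -1.0]]
force: [-0.8, -0.1, -0.5]
gripper_width: 0.0463
finger_force: 0.0
```

Run:
```python
from h import *
f=grab('wrist'); B=(230,50,410,260)
rects(f,'wood',(3,60,40),(18,220,200),.061,B)
rects(f,'white',(0,0,150),(180,40,255),.021,B)
rects(f,'mat',(50,100,50),(75,255,255),.003,B)
go([.50,-.02,.22],0)
```

```text
wood px [316. 188.] c [0.5863 0.3656] L [0.018 0.109] ang 170.2
white px [317. 181.] c [0.5883 0.3659] L [0.058 0.139] ang 171.0
white px [250.  66.] c [0.4527 0.3198] L [0.03  0.041] ang 79.9
mat px [315. 175.] c [0.5859 0.364 ] L [0.099 0.169] ang 171.6
turn 79.9 x -38.68 y -7.45 z -0.70 | t 16.1 q7 39 w 0.0467 tcp [0.5745 0.3668 0.213 ] ya 79.9 F [ 0.6 -0.2  0.6]
```

Scraper is centred on the mat. On to the bars.

>>> step_arm([
  [[0,0,0,-3.3,10.6],[0,0,0,-3.3,10.6],[0,0,0,0,10.6],[0,0,0,0,10.6],[0,0,0,0,10.6],[0,0,0,0,10.6],[0,0,0,0,10.6],[0,0,0,0,10.6],[0,-5.8,0.34,0,0],[0,-5.8,0.34,0,0]],
])

```text
t: 17.3
tcp_pos: [0.5697, 0.2491, 0.2748]
tcp_rot: [[0.084, 0.996, -0.002], [0.996, -0.084, -0.002], [-0.002, -0.002, -1.0]]
force: [0.6, -0.7, 0.3]
gripper_width: 0.0459
finger_force: 0.0
```

>>> step_arm([
  [[0,-5.8,0.34,0,0],[0,-5.8,0.34,0,0],[0,-5.8,0.34,0,0],[0,-5.8,0.34,0,0],[0,-5.8,0.34,0,0],[0,-5.8,0.34,0,0],[0,-5.8,0.34,0,0],[0,-5.8,0.34,0,0],[0,-5.8,0.34,0,0],[0,-5.8,0.34,0,0]],
])

```text
t: 18.55
tcp_pos: [0.5544, -0.332, 0.2753]
tcp_rot: [[0.085, 0.996, -0.002], [0.996, -0.085, 0.001], [0.001, -0.002, -1.0]]
force: [1.0, -0.8, 0.4]
gripper_width: 0.0467
finger_force: 0.0
```

>>> step_arm([
  [[0,0,0,3,0],[0,0,0,2,0],[0,0,0,0,0],[0,0,0,0,0]],
])

```text
t: 19.05
tcp_pos: [0.5551, -0.3306, 0.2268]
tcp_rot: [[0.085, 0.996, -0.0], [0.996, -0.085, -0.0], [-0.0, -0.0, -1.0]]
force: [0.1, 0.5, 0.7]
gripper_width: 0.0467
finger_force: 0.0
```

Run:
```python
from h import *
f=grab('wrist'); save(f,'w5')
rects(f,'bar',(10,60,120),(30,255,255),.022)
go([.4838,-.331,.02],-6)
```

```text
bar px [434. 303.] c [ 0.6875 -0.5128] L [0.008 0.061] ang 83.7
bar px [258. 177.] c [ 0.4845 -0.3316] L [0.02  0.111] ang 84.6
bar px [320. 168.] c [ 0.5569 -0.327 ] L [0.02 0.11] ang 91.3
bar px [382. 167.] c [ 0.6285 -0.332 ] L [0.021 0.11 ] ang 82.4
turn 1.1 x -0.78 y -7.12 z 20.73 | t 19.1 q7 34 w 0.0467 tcp [ 0.5554 -0.3306  0.2273] ya -4.9 F [0.5 0.5 0.8]
```

View pics/w5.png

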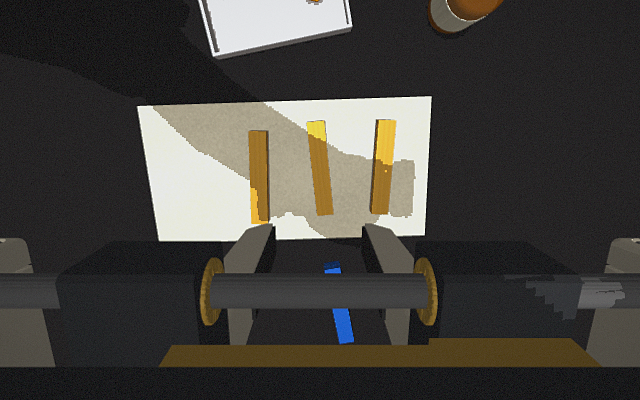

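Wrist view: bars at (258,177), (320,168) and (382,167), with the blue decoy at (340,300). Taking the middle bar first.

>>> step_arm([
  [[0,0.35,0.15,5,-6.2],[0,0,0,6,0],[0,0,0,6,0],[0,0,0,3.5,0],[0,0,0,1.7,0],[0,0,0,0,0],[1,0,0,0,0],[1,0,0,0,0],[1,0,0,0,0],[1,0,0,0,0]],
], grip_force=45)

```text
t: 20.35
tcp_pos: [0.5573, -0.3273, 0.0057]
tcp_rot: [[-0.023, 1.0, 0.001], [1.0, 0.023, -0.0], [-0.0, 0.001, -1.0]]
force: [-0.8, 1.6, 6.7]
gripper_width: 0.0198
finger_force: 45.0
```

>>> step_arm([
  [[1,0,0,0,0],[1,0,0,-3,0],[1,0,0,-5,0],[1,0,0,-6,0],[1,0,0,0,10.7],[1,0,0,0,10.7],[1,0,0,0,10.7],[1,0,0,0,10.7],[1,0,0,0,10.7],[1,0,0,0,10.7]],
])

```text
t: 21.6
tcp_pos: [0.5566, -0.3268, 0.1445]
tcp_rot: [[0.893, 0.45, -0.001], [0.45, -0.893, 0.001], [-0.0, -0.001, -1.0]]
force: [0.2, 0.1, -3.1]
gripper_width: 0.0194
finger_force: 45.0
```

>>> step_arm([
  [[1,0,0,0,10.7],[1,0,0,0,10.7],[1,-0.26,-5.2,0,0],[1,-0.26,-5.2,0,0],[1,-0.26,-5.2,0,0],[1,-0.26,-5.2,0,0],[1,-0.26,-5.2,0,0],[1,-0.26,-5,0,0],[1,0,0,3,0],[1,0,0,0,0]],
])

```text
t: 22.85
tcp_pos: [0.5093, -0.0193, 0.1138]
tcp_rot: [[0.995, 0.101, -0.003], [0.101, -0.995, 0.0], [-0.003, -0.0, -1.0]]
force: [0.4, -0.6, -2.2]
gripper_width: 0.02
finger_force: 45.0
```

Run:
```python
from h import *
go([.510,-.020,.036],95.8)
```

```text
turn 0.0 x 0.06 y 0.08 z 7.78 | t 22.9 q7 -41 w 0.0200 tcp [ 0.5093 -0.0193  0.1138] ya -84.2 F [ 0.4 -0.6 -2.2]
```

>>> step_arm([
  [[1,0.05,0.05,4,0],[1,0,0,3,0],[1,0,0,0.8,0],[1,0,0,0.2,0],[1,0,0,0,0],[0.4,0,0,0,0],[0.4,0,0,0,0],[0.4,0,0,-3,0],[0.4,0,0,-4,0],[0.4,0,0,-4,0]],
])

```text
t: 24.1
tcp_pos: [0.5109, -0.0208, 0.1462]
tcp_rot: [[0.995, 0.099, -0.0], [0.099, -0.995, -0.0], [-0.0, 0.0, -1.0]]
force: [0.2, 1.0, -0.7]
gripper_width: 0.0278
finger_force: 0.0
```

>>> step_arm([
  [[0,-0.95,5.1,0,0],[0,-0.95,5.1,0,0],[0,-0.95,5.1,0,0],[0,-0.95,5.1,0,0],[0,-0.95,5.1,0,0],[0,-0.95,5.1,0,0],[0,0,0,0,-9.85],[0,0,0,0,-9.85],[0,0,0,0,-9.85],[0,0,0,0,-9.85]],
])

```text
t: 25.35
tcp_pos: [0.4847, -0.3309, 0.1452]
tcp_rot: [[0.702, 0.712, 0.0], [0.712, -0.702, -0.0], [-0.0, 0.0, -1.0]]
force: [-0.1, -0.1, 0.8]
gripper_width: 0.0467
finger_force: 0.0
```

>>> step_arm([
  [[0,0,0,0,-9.85],[0,0,0,0,-9.85],[0,0,0,0,-9.85],[0,0,0,0,-9.85],[0,0,0,0,0]],
])

```text
t: 25.98
tcp_pos: [0.4847, -0.3311, 0.1452]
tcp_rot: [[0.097, 0.995, 0.001], [0.995, -0.097, 0.0], [0.0, 0.001, -1.0]]
force: [-0.0, -0.2, 0.4]
gripper_width: 0.0467
finger_force: 0.0
```

Run:
```python
from h import *
f=grab('wrist')
rects(f,'bar',(10,60,120),(30,255,255),.022,amin=300)
rects(f,'bar',(10,60,120),(30,255,255),.050,amin=300)
go([.4845,-.331,.0055],-5.4)
```

```text
bar px [319. 188.] c [ 0.485  -0.3323] L [0.019 0.109] ang 84.9
bar px [478. 172.] c [ 0.6289 -0.3317] L [0.02  0.111] ang 82.2
bar px [319. 188.] c [ 0.4856 -0.3256] L [0.017 0.099] ang 84.9
bar px [478. 172.] c [ 0.6156 -0.3251] L [0.018 0.1  ] ang 82.2
turn -0.3 x 0.01 y -0.02 z 13.97 | t 26.0 q7 40 w 0.0464 tcp [ 0.4847 -0.3311  0.1452] ya -5.7 F [ 0.5  0.  -0.4]
```

>>> step_arm([
  [[0,0,0,6,0],[0,0,0,5,0],[0,0,0,3,0],[0,0,0,0,0],[1,0,0,0,0],[1,0,0,0,0],[1,0,0,0,0],[1,0,0,0,0],[1,0,0,0,0],[1,0,0,-3,0]],
])

```text
t: 27.28
tcp_pos: [0.4836, -0.3301, 0.0334]
tcp_rot: [[0.096, 0.995, -0.003], [0.995, -0.096, 0.002], [0.002, -0.003, -1.0]]
force: [-0.1, -0.5, -1.8]
gripper_width: 0.0199
finger_force: 45.0
```

>>> step_arm([
  [[1,0,0,-6,0],[1,0,0,-5,0],[1,0,0,0,9.8],[1,0,0,0,9.8],[1,0,0,0,9.8],[1,0,0,0,9.8],[1,0,0,0,9.8],[1,0,0,0,9.8],[1,0,0,0,9.8],[1,0,0,0,9.9]],
])

```text
t: 28.52
tcp_pos: [0.4845, -0.3306, 0.1445]
tcp_rot: [[0.995, 0.099, -0.001], [0.099, -0.995, 0.001], [-0.0, -0.001, -1.0]]
force: [-0.6, 0.8, -2.8]
gripper_width: 0.0195
finger_force: 45.0
```

>>> step_arm([
  [[1,0.94,-4.2,0,0],[1,0.94,-4.2,0,0],[1,0.94,-4.2,0,0],[1,0.94,-4.2,0,0],[1,0.94,-4.2,0,0],[1,0.94,-4.2,0,0],[1,0,0,3,0],[1,0,0,0,0]],
])

```text
t: 29.52
tcp_pos: [0.5133, -0.0735, 0.1136]
tcp_rot: [[0.994, 0.106, -0.003], [0.106, -0.994, 0.0], [-0.003, -0.001, -1.0]]
force: [-0.6, -0.5, -2.7]
gripper_width: 0.0199
finger_force: 45.0
```

Run:
```python
from h import *
go([.5156,-.0747,.034],95.8)
```

```text
turn 0.3 x 0.21 y 0.15 z 7.96 | t 29.5 q7 -35 w 0.0199 tcp [ 0.5133 -0.0735  0.1136] ya -83.9 F [-0.6 -0.5 -2.7]
```

>>> step_arm([
  [[1,0.2,0.15,4,0.3],[1,0,0,3,0],[1,0,0,0.8,0],[1,0,0,0.2,0],[1,0,0,0,0],[0.4,0,0,0,0],[0.4,0,0,0,0],[0.4,0,0,-3,0],[0.4,0,0,-4,0],[0.4,0,0,-4,0]],
])

```text
t: 30.78
tcp_pos: [0.5165, -0.0757, 0.1463]
tcp_rot: [[0.995, 0.099, -0.0], [0.099, -0.995, -0.0], [-0.0, 0.0, -1.0]]
force: [1.4, -0.0, -1.3]
gripper_width: 0.0278
finger_force: 0.0
```

>>> step_arm([
  [[0,1.45,4.46,0,0],[0,1.45,4.46,0,0],[0,1.45,4.46,0,0],[0,1.45,4.46,0,0],[0,1.45,4.46,0,0],[0,1.45,4.46,0,0],[0,0,0,0,-9.56],[0,0,0,0,-9.56],[0,0,0,0,-9.56],[0,0,0,0,-9.56]],
])

```text
t: 32.02
tcp_pos: [0.6298, -0.3332, 0.1451]
tcp_rot: [[0.716, 0.698, 0.0], [0.698, -0.716, -0.0], [-0.0, 0.0, -1.0]]
force: [0.9, 0.4, 0.5]
gripper_width: 0.0464
finger_force: 0.0
```

>>> step_arm([
  [[0,0,0,0,-9.56],[0,0,0,0,-9.56],[0,0,0,0,-9.56],[0,0,0,0,-9.56],[0,0,0,0,0]],
])

```text
t: 32.65
tcp_pos: [0.6297, -0.3335, 0.1453]
tcp_rot: [[0.137, 0.991, 0.001], [0.991, -0.137, 0.0], [0.0, 0.001, -1.0]]
force: [-0.3, 0.1, 0.2]
gripper_width: 0.0463
finger_force: 0.0
```

Run:
```python
from h import *
f=grab('wrist')
rects(f,'bar',(10,60,120),(30,255,255),.022,amin=300)
go([.629,-.332,.0055],-7.7)
```

```text
bar px [318. 184.] c [ 0.6297 -0.3319] L [0.02 0.11] ang 84.1
turn -0.3 x 0.13 y -0.09 z 13.97 | t 32.7 q7 33 w 0.0462 tcp [ 0.6297 -0.3334  0.1452] ya -8.0 F [-0.  -0.5  0.4]
```

>>> step_arm([
  [[0,0.15,-0.05,6,0],[0,0,0,5,0],[0,0,0,3,0],[0,0,0,0,0],[1,0,0,0,0],[1,0,0,0,0],[1,0,0,0,0],[1,0,0,0,0],[1,0,0,0,0],[1,0,0,-3,0]],
])

```text
t: 33.95
tcp_pos: [0.6279, -0.3307, 0.0327]
tcp_rot: [[0.136, 0.991, -0.004], [0.991, -0.136, 0.002], [0.002, -0.005, -1.0]]
force: [0.6, -0.2, -2.2]
gripper_width: 0.0196
finger_force: 44.9
```

>>> step_arm([
  [[1,0,0,-6,0],[1,0,0,-5,0],[1,0,0,0,9.53],[1,0,0,0,9.53],[1,0,0,0,9.53],[1,0,0,0,9.53],[1,0,0,0,9.53],[1,0,0,0,9.53],[1,0,0,0,9.53],[1,0,0,0,9.5]],
])

```text
t: 35.2
tcp_pos: [0.6292, -0.3313, 0.1443]
tcp_rot: [[0.995, 0.099, -0.001], [0.099, -0.995, 0.001], [-0.001, -0.001, -1.0]]
force: [-0.1, -0.2, -3.2]
gripper_width: 0.0197
finger_force: 44.9
```

>>> step_arm([
  [[1,-4.4,0,0,0],[1,-4.4,-2,0,0],[1,0,-5,0,0],[1,0,-5,0,0],[1,0,-5,0,0],[1,0,-5,0,0],[1,0,-5,0,0],[1,0,-5,0,0],[1,0,-5,0,0],[1,0,-0.7,2,0]],
])

```text
t: 36.45
tcp_pos: [0.5026, 0.0388, 0.1248]
tcp_rot: [[0.994, 0.111, 0.0], [0.111, -0.994, 0.002], [0.001, -0.002, -1.0]]
force: [-0.6, -0.7, -2.6]
gripper_width: 0.0199
finger_force: 44.9
```

>>> step_arm([
  [[1,0,0,1,0],[1,0,0,0,0]],
])

```text
t: 36.7
tcp_pos: [0.5025, 0.033, 0.1145]
tcp_rot: [[0.995, 0.103, -0.001], [0.103, -0.995, -0.001], [-0.001, 0.0, -1.0]]
force: [0.4, -0.8, -1.9]
gripper_width: 0.0196
finger_force: 44.9
```

Run:
```python
from h import *
go([.5044,.0347,.034],95.8)
```

```text
turn 0.1 x 0.21 y -0.15 z 8.05 | t 36.7 q7 -45 w 0.0196 tcp [0.5025 0.033  0.1145] ya -84.1 F [ 0.4 -0.8 -1.9]
```

>>> step_arm([
  [[1,0.2,-0.15,4,0],[1,0,0,3,0],[1,0,0,0.8,0],[1,0,0,0.2,0],[1,0,0,0,0],[0.4,0,0,0,0],[0.4,0,0,0,0],[0.4,0,0,-3,0],[0.4,0,0,-6,0],[0.4,0,0,-6,0]],
])

```text
t: 37.95
tcp_pos: [0.5041, 0.0356, 0.1866]
tcp_rot: [[0.995, 0.104, -0.001], [0.104, -0.995, -0.001], [-0.001, 0.001, -1.0]]
force: [0.2, 0.5, 0.4]
gripper_width: 0.0277
finger_force: 0.0
```

>>> step_arm([
  [[0,0,5,-5,0],[0,0,0,-3,0],[0,0,0,0,0],[0,0,0,0,0]],
])

```text
t: 38.45
tcp_pos: [0.5087, -0.0075, 0.2585]
tcp_rot: [[0.994, 0.105, -0.001], [0.105, -0.994, 0.001], [-0.001, -0.001, -1.0]]
force: [0.4, -0.1, 0.5]
gripper_width: 0.0465
finger_force: 0.0
```

Run:
```python
from h import *
f=grab('wrist'); save(f,'w6')
rects(f,'bar',(10,60,120),(30,255,255),.050,amin=300)
t=grab('top')
rects(t,'plate',(0,0,150),(180,60,255),.010,(220,220,285,300))
rects(t,'white scr',(0,0,150),(180,40,255),.018,(205,165,250,230))
go([.388,.282,.2],0)
```

```text
bar px [377. 170.] c [ 0.5146 -0.0748] L [0.02  0.111] ang 4.4
bar px [331. 169.] c [ 0.5107 -0.0209] L [0.02  0.108] ang 6.2
bar px [282. 170.] c [0.5036 0.0361] L [0.02 0.11] ang 8.0
bar px [159.  46.] c [0.6243 0.1764] L [0.034 0.037] ang 179.9
plate px [250. 248.] c [0.4196 0.2864] L [0.111 0.153] ang 1.2
white scr px [228. 197.] c [0.588  0.3648] L [0.061 0.141] ang 169.2
turn -84.0 x 28.97 y -12.06 z 5.80 | t 38.5 q7 -55 w 0.0464 tcp [ 0.5086 -0.0077  0.258 ] ya -84.0 F [-0.5  0.1  0.4]
```

View pics/w6.png

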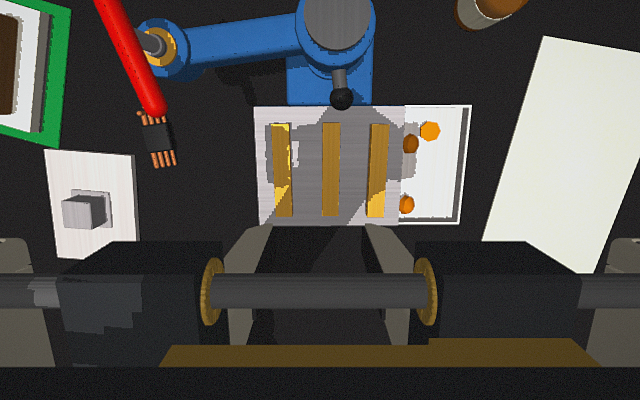

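Wrist view: three bars are parallel on the platen at columns 282, 331 and 377, and the crumbs are in the tray. The plate has been knocked about 3 cm, now near (0.42,0.286). Moving above it for a look.

>>> step_arm([
  [[0,0,0,0,-10.65],[0,0,0,0,-10.65],[0,0,0,0,-10.65],[0,0,0,0,-10.65],[0,0,0,0,-10.65],[0,0,0,0,-10.65],[0,0,0,0,-10.65],[0,0,0,0,-10.65],[0,4.9,-1.4,0,0],[0,4.9,-1.4,0,0]],
])

```text
t: 39.8
tcp_pos: [0.4785, 0.0895, 0.2581]
tcp_rot: [[-0.018, 1.0, -0.001], [1.0, 0.018, -0.001], [-0.001, -0.001, -1.0]]
force: [0.3, 0.1, -0.4]
gripper_width: 0.0469
finger_force: 0.0
```

>>> step_arm([
  [[-0.3,4.9,-1.4,0,0],[-0.3,4.9,-1.4,0,0],[-0.3,4.9,-1.4,0,0],[-0.3,4.9,-1.4,0,0],[-0.3,0,0,3,0],[-0.3,0,0,3,0],[-0.3,0,0,0,0]],
])

```text
t: 40.67
tcp_pos: [0.4177, 0.2831, 0.1968]
tcp_rot: [[-0.021, 1.0, -0.004], [1.0, 0.021, -0.004], [-0.004, -0.004, -1.0]]
force: [-0.2, 0.5, 0.7]
gripper_width: 0.0605
finger_force: 0.0
```

Run:
```python
from h import *
f=grab('wrist'); save(f,'w7')
rects(f,'white',(0,0,140),(180,60,255),.010,(150,20,500,260),500)
go([.4196,.2864,.016],1.2)
```

```text
white px [322. 170.] c [0.4202 0.2867] L [0.109 0.149] ang 1.2
white px [464.  94.] c [0.5657 0.3703] L [0.062 0.089] ang 169.2
turn -0.0 x 0.30 y 0.10 z 18.21 | t 40.7 q7 -21 w 0.0605 tcp [0.4186 0.2833 0.1981] ya 1.2 F [-0.4  0.1  0.8]
```

View pics/w7.png

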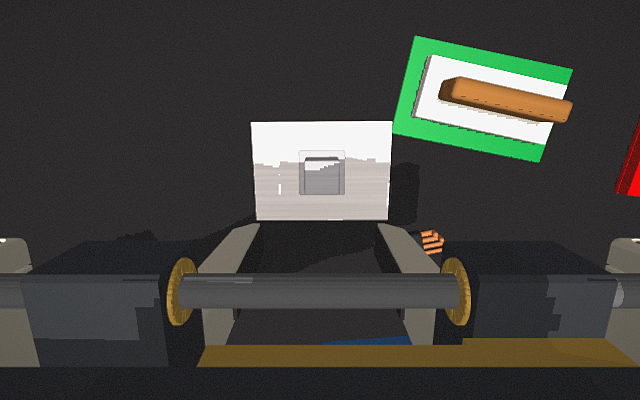

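Wrist view: plate at (322,170), boss at (322,173), centre (0.420,0.287), hex keys clear of it. Gripping the boss.

>>> step_arm([
  [[-0.3,0.33,0.15,5,0],[-0.3,0,0,6,0],[-0.3,0,0,5,0],[-0.3,0,0,2.2,0],[-0.3,0,0,0,0],[1,0,0,0,0],[1,0,0,0,0],[1,0,0,0,0],[1,0,0,0,0],[1,0,0,0,0]],
], grip_force=58)

```text
t: 41.98
tcp_pos: [0.4205, 0.2878, 0.018]
tcp_rot: [[-0.021, 1.0, 0.0], [1.0, 0.021, 0.001], [0.001, 0.0, -1.0]]
force: [-1.9, 0.7, 9.4]
gripper_width: 0.0356
finger_force: 58.0
```

>>> step_arm([
  [[1,0,0,0,0],[1,0,0,-3,0],[1,0,0,-4,0],[1,0,0,-5,0],[1,0,0,0,10.68],[1,0,0,0,10.68],[1,0,0,0,10.68],[1,0,0,0,10.68],[1,0,0,0,10.68],[1,0,0,0,10.68]],
])

```text
t: 43.22
tcp_pos: [0.4199, 0.2874, 0.1371]
tcp_rot: [[0.893, 0.451, -0.001], [0.451, -0.893, 0.0], [-0.0, -0.0, -1.0]]
force: [0.5, -0.1, -5.2]
gripper_width: 0.0354
finger_force: 58.0
```

>>> step_arm([
  [[1,0,0,0,10.68],[1,0,0,0,10.68],[1,0,0,0,0]],
])

```text
t: 43.6
tcp_pos: [0.4199, 0.2874, 0.1368]
tcp_rot: [[0.995, 0.102, -0.0], [0.102, -0.995, -0.001], [-0.001, 0.001, -1.0]]
force: [-0.1, 0.2, -5.1]
gripper_width: 0.0357
finger_force: 58.0
```

Run:
```python
from h import *
go([.510,-.020,.1],95.8)
```

```text
turn 0.0 x 5.85 y 31.50 z 3.68 | t 43.6 q7 -75 w 0.0357 tcp [0.4199 0.2874 0.1368] ya -84.2 F [-0.1  0.2 -5.1]
```

>>> step_arm([
  [[1,0,5,0,0],[1,0,5,0,0],[1,0,5,0,0],[1,0,5,0,0],[1,0,5,0,0],[1,0,5,0,0],[1,1.5,1.5,0,0],[1,3,0,0,0],[1,1.35,0,3,0],[1,0,0,0,0]],
])

```text
t: 44.85
tcp_pos: [0.5104, -0.0193, 0.1058]
tcp_rot: [[0.995, 0.104, -0.002], [0.104, -0.995, 0.0], [-0.002, -0.0, -1.0]]
force: [-0.7, -0.3, -4.8]
gripper_width: 0.0358
finger_force: 58.0
```

Run:
```python
from h import *
go([.510,-.020,.068],95.8)
f=grab('wrist'); rects(f,'bar',(10,60,120),(30,255,255),.050,amin=100);save(f,'w8')
```

```text
turn 0.2 x -0.04 y 0.07 z 3.78 | t 44.9 q7 -40 w 0.0358 tcp [ 0.5104 -0.0193  0.1058] ya -84.0 F [-0.7 -0.3 -4.8]
bar px [408. 301.] c [ 0.444 -0.094] L [0.004 0.04 ] ang 7.4
bar px [229. 298.] c [0.4325 0.042 ] L [0.004 0.045] ang 4.2
bar px [ 51. 187.] c [0.5068 0.1693] L [0.005 0.017] ang 15.4
bar px [ 60. 186.] c [0.5084 0.1627] L [0.004 0.016] ang 13.5
bar px [ 70. 184.] c [0.5103 0.156 ] L [0.004 0.016] ang 13.9
bar px [404. 136.] c [ 0.5672 -0.0706] L [0.004 0.019] ang 96.0
bar px [235. 136.] c [0.5557 0.0426] L [0.005 0.02 ] ang 96.0
bar px [322. 135.] c [ 0.5621 -0.0151] L [0.005 0.019] ang 96.0
bar px [480. 143.] c [ 0.5679 -0.1218] L [0.021 0.022] ang 86.1
bar px [ 37. 119.] c [0.5527 0.1735] L [0.004 0.015] ang 13.5
bar px [ 46. 114.] c [0.557  0.1676] L [0.004 0.02 ] ang 14.6
bar px [ 54. 108.] c [0.561  0.1616] L [0.003 0.025] ang 14.4
```

View pics/w8.png

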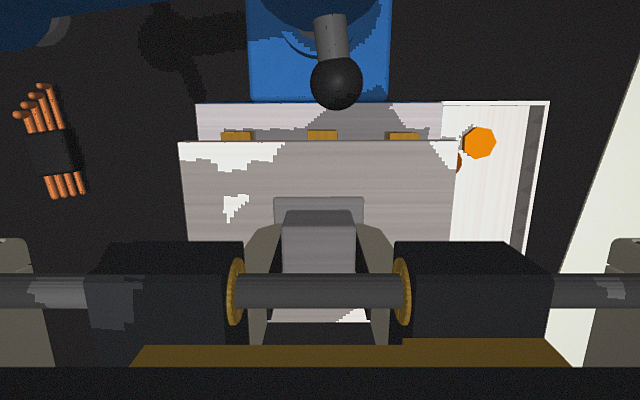

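The plate sits centred above the three bars, whose ends show at (237,136), (322,135) and (404,136). Lowering.

>>> step_arm([
  [[1,0,0,2,0],[1,0,0,1.4,0],[1,0,0,0.3,0],[1,0,0,0.1,0],[1,0,0,0,0]],
])

```text
t: 45.52
tcp_pos: [0.5105, -0.0203, 0.0694]
tcp_rot: [[0.995, 0.1, 0.001], [0.1, -0.995, 0.0], [0.001, 0.0, -1.0]]
force: [0.0, 0.5, -4.3]
gripper_width: 0.0354
finger_force: 58.0
```

>>> step_arm([
  [[1,0,0,0.15,0],[1,0,0,0,0],[1,0,0,0.1,0],[1,0,0,0,0]],
])

```text
t: 46.02
tcp_pos: [0.5106, -0.0202, 0.068]
tcp_rot: [[0.995, 0.1, 0.002], [0.1, -0.995, 0.002], [0.002, -0.001, -1.0]]
force: [-5.1, 2.7, 22.5]
gripper_width: 0.0357
finger_force: 58.0
```

Plate is seated. Releasing, rising and unwinding the wrist for the T-handle.

>>> step_arm([
  [[0.8,0,0,-0.1,0],[-0.2,0,0,0,0],[-0.2,0,0,0,0],[-0.2,0,0,0,0],[-0.2,0,0,-2,0],[-0.2,0,0,-4,0],[-0.2,0,0,-6,0],[-0.2,0,0,-6,0],[-0.2,0,0,-6,0],[-0.2,0,0,0,-10.5]],
])

```text
t: 47.28
tcp_pos: [0.5122, -0.0206, 0.311]
tcp_rot: [[0.959, 0.283, 0.006], [0.283, -0.959, 0.0], [0.006, 0.001, -1.0]]
force: [-0.2, 0.0, -0.5]
gripper_width: 0.0557
finger_force: 0.0
```

>>> step_arm([
  [[0,0,0,0,-10.5],[0,0,0,0,-10.5],[0,0,0,0,-10.5],[0,0,0,0,-10.5],[0,0,0,0,-10.5],[0,0,0,0,-10.5],[0,0,0,0,-10.5],[0,0,0,0,-10.5],[0,0,0,0,-10.5],[0,0,0,0,-10.5]],
])

```text
t: 48.52
tcp_pos: [0.5101, -0.0204, 0.3074]
tcp_rot: [[-0.523, 0.852, -0.0], [0.852, 0.523, 0.0], [0.0, -0.0, -1.0]]
force: [0.0, 0.1, 0.1]
gripper_width: 0.0464
finger_force: 0.0
```

>>> step_arm([
  [[0,0,0,0,-10.5],[0,0,0,0,-10.5],[0,0,0,0,-10.5],[0,0,0,0,-10.5],[0,0,0,0,-10.5],[0,0,0,0,-10.5],[0,0,0,0,-10.5],[0,0,0,0,-10],[0,0,0,0,0]],
])

```text
t: 49.65
tcp_pos: [0.5101, -0.0205, 0.3074]
tcp_rot: [[-0.909, -0.417, -0.0], [-0.417, 0.909, 0.0], [0.0, 0.0, -1.0]]
force: [-0.3, -1.1, 0.3]
gripper_width: 0.0465
finger_force: 0.0
```

Run:
```python
from h import *
t=grab('top'); s=grab('scene')
rects(t,'red',(0,150,80),(6,255,255),.213,(270,150,320,205),20)
rects(s,'red',(0,150,80),(6,255,255),.213,(320,150,375,190),20)
B=(240,170,400,300)
go([.609,.122,.28],115)
```

```text
red px [297. 183.] c [0.608  0.1213] L [0.015 0.104] ang 25.4
red px [348. 164.] c [0.609 0.122] L [0.023 0.1  ] ang 25.3
turn -0.5 x -14.98 y 8.74 z 2.74 | t 49.8 q7 115 w 0.0463 tcp [ 0.5102 -0.0205  0.3074] ya 114.5 F [ 0.4  0.6 -0.3]
```

>>> step_arm([
  [[0,-4.95,2.9,0,-0.7],[0,-4.95,2.9,0,0],[0,-4.95,2.9,0,0],[0,0,0,3,0],[0,0,0,0,0],[0,0,0,0,0]],
])

```text
t: 50.5
tcp_pos: [0.6077, 0.121, 0.2783]
tcp_rot: [[-0.904, -0.427, 0.0], [-0.427, 0.904, -0.0], [-0.0, -0.0, -1.0]]
force: [0.2, 0.2, -0.1]
gripper_width: 0.0463
finger_force: 0.0
```

Run:
```python
from h import *
f=grab('wrist'); save(f,'w9')
rects(f,'red',(0,150,80),(6,255,255),.213,(200,50,440,300),200)
t=grab('top'); save(t,'t9',310,180,410,260,6)
go([.6085,.1217,.194],115.3)
```

```text
red px [318. 204.] c [0.6093 0.1219] L [0.013 0.105] ang 25.6
turn 0.0 x -0.08 y 0.04 z 8.48 | t 50.6 q7 104 w 0.0464 tcp [0.608  0.121  0.2788] ya 115.3 F [ 0.8 -0.7 -0.7]
```

View pics/t9.png

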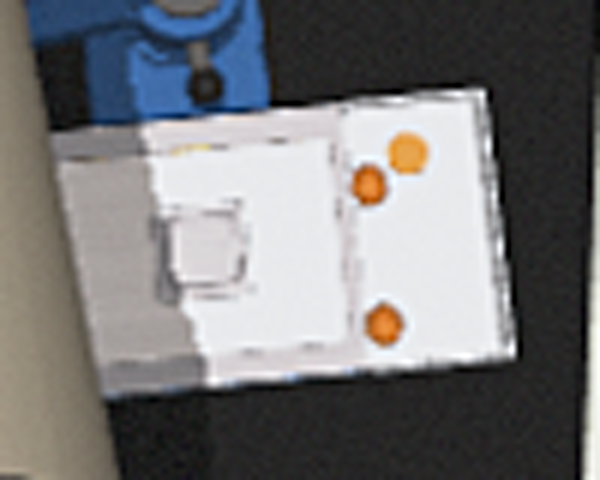

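Top crop: plate lies square over the bars with its boss at (207,250), and three crumbs are in the tray. Working out the swing arc.

Run:
```python
from h import *
y=np.array([-.427,.904]);x=np.array([-y[1],y[0]]);c=np.array([.6393,-.0069])
th=np.radians(np.linspace(103.3,185.8,13)); P=c+.1305*np.c_[np.cos(th),np.sin(th)]
for d in np.diff(P,axis=0): print((100*d@x).round(2),(100*d@y).round(2))
```

```text
1.55 0.23
1.56 0.05
1.56 -0.14
1.53 -0.33
1.48 -0.51
1.41 -0.68
1.32 -0.85
1.21 -1.0
1.08 -1.13
0.93 -1.25
0.78 -1.36
0.61 -1.44
```

>>> step_arm([
  [[0,-0.1,0.05,4,0],[0,0,0,3,0],[0,0,0,1.5,0],[0,0,0,0,0],[1,0,0,0,0],[1,0,0,0,0],[1,0,0,0,0],[1,0,0,0,0],[1,0,0,0,0],[1,0,0,0,0]],
], grip_force=30)

```text
t: 51.85
tcp_pos: [0.6092, 0.1212, 0.1931]
tcp_rot: [[-0.904, -0.429, 0.002], [-0.429, 0.904, -0.001], [-0.001, -0.002, -1.0]]
force: [1.3, -4.5, 2.7]
gripper_width: 0.0131
finger_force: 30.0
```

>>> step_arm([
  [[1,1.55,0.23,0,0],[1,1.56,0.05,0.02,0],[1,1.56,-0.14,0.02,0],[1,1.53,-0.33,0.02,0],[1,1.48,-0.51,0.02,0],[1,1.41,-0.68,0.02,0],[1,1.32,-0.85,0.02,0],[1,0,0,0,0]],
])

```text
t: 52.85
tcp_pos: [0.5249, 0.0565, 0.1916]
tcp_rot: [[-0.904, -0.428, 0.003], [-0.428, 0.904, -0.001], [-0.002, -0.002, -1.0]]
force: [5.4, -5.2, -4.5]
gripper_width: 0.0128
finger_force: 30.0
```

>>> step_arm([
  [[1,1.21,-1.0,0.02,0],[1,1.08,-1.13,0.02,0],[1,0.93,-1.25,0.02,0],[1,0.78,-1.36,0.02,0],[1,0.61,-1.44,0.02,0],[1,0,0,0,0],[1,0,0,0,0]],
])

```text
t: 53.72
tcp_pos: [0.5099, -0.0178, 0.1904]
tcp_rot: [[-0.903, -0.429, 0.002], [-0.429, 0.903, -0.0], [-0.002, -0.001, -1.0]]
force: [6.0, -1.3, -5.2]
gripper_width: 0.0131
finger_force: 30.0
```

Run:
```python
from h import *
t=grab('top'); save(t,'t10',290,170,400,260,6)
go([.510,-.020,.19],115.3); print(r.sense()['ft_torque'])
```

```text
turn 0.1 x 0.09 y -0.21 z 0.04 | t 53.8 q7 117 w 0.0128 tcp [ 0.5099 -0.0177  0.1904] ya 115.4 F [ 4.8 -1.4 -5.6]
[-0.29417707 -1.14397617  0.04494177]
```

>>> step_arm([
  [[1,0.1,-0.28,0,0],[1,0.06,-0.19,0,0],[1,0,0,0,0],[1,0,0,0,0]],
])

```text
t: 54.28
tcp_pos: [0.5101, -0.02, 0.1904]
tcp_rot: [[-0.902, -0.432, 0.001], [-0.432, 0.902, 0.002], [-0.002, 0.002, -1.0]]
force: [3.9, 7.4, -4.9]
gripper_width: 0.013
finger_force: 30.0
```

The arm is against its stop. Now turning clockwise and watching the torque.

>>> step_arm([
  [[1,0,0,0.03,8],[1,0,0,0.03,8],[1,0,0,0.03,8],[1,0,0,0.03,8],[1,0,0,0.03,8],[1,0,0,0.03,8],[1,0,0,0,0]],
])

```text
t: 55.15
tcp_pos: [0.5102, -0.0203, 0.1887]
tcp_rot: [[-0.924, 0.383, 0.001], [0.383, 0.924, 0.002], [-0.0, 0.002, -1.0]]
force: [3.0, 6.4, -1.3]
gripper_width: 0.0135
finger_force: 30.0
```

Run:
```python
from h import *
go([.510,-.020,.19],115.3); s=r.sense(); print(s['ft_torque'],s['q'].round(0))
t=grab('top'); rects(t,'red',(0,150,80),(6,255,255),.208,(290,170,400,260),5)
```

```text
turn -47.8 x 0.00 y 0.04 z -0.13 | t 55.1 q7 80 w 0.0135 tcp [ 0.5102 -0.0203  0.1887] ya 67.5 F [ 3.   6.4 -1.3]
[ 1.28278767e+00 -7.86295597e-01 -1.22548373e-03] [-21.  23.  23. 122. -15.  37.  80.]
```

>>> step_arm([
  [[1,0,0,0.03,8],[1,0,0,0.03,8],[1,0,0,0.03,8],[1,0,0,0.03,8],[1,0,0,0.03,8]],
])

```text
t: 55.82
tcp_pos: [0.51, -0.0206, 0.1874]
tcp_rot: [[-0.459, 0.889, 0.001], [0.889, 0.459, 0.002], [0.002, 0.002, -1.0]]
force: [2.7, 4.8, 1.3]
gripper_width: 0.0132
finger_force: 30.1
```

Run:
```python
from h import *
go([.510,-.020,.19],115.3); s=r.sense(); print(s['ft_torque'],s['joint_efforts'].round(2))
```

```text
turn -88.0 x -0.03 y 0.05 z -0.26 | t 55.8 q7 49 w 0.0132 tcp [ 0.51   -0.0206  0.1874] ya 27.3 F [2.7 4.8 1.3]
[ 1.05169132 -0.48345967  0.13364836] [ 4.560e+00 -4.931e+01  8.620e+00 -1.562e+01  1.390e+00  2.000e-02
  1.240e+00]
```

Free-running torque is 0.13 N m. Continuing.

>>> step_arm([
  [[1,0,0,0.03,8],[1,0,0,0.03,8],[1,0,0,0.03,8]],
])

```text
t: 56.2
tcp_pos: [0.5099, -0.0207, 0.1866]
tcp_rot: [[-0.057, 0.998, 0.001], [0.998, 0.057, 0.002], [0.002, 0.001, -1.0]]
force: [1.9, 4.5, 3.5]
gripper_width: 0.0129
finger_force: 30.1
```

```bash
python3 -c "
from h import *
go([.510,-.020,.19],115.3); print(r.sense()['ft_torque'])"
```

```text
turn 68.0 x 0.04 y -0.05 z -0.34 | t 56.2 q7 32 w 0.0129 tcp [ 0.5099 -0.0207  0.1866] ya 3.3 F [1.9 4.5 3.5]
[ 0.94417253 -0.20065205  0.11830657]
```

>>> step_arm([
  [[1,0,0,0.03,8],[1,0,0,0.03,8]],
])

```text
t: 56.45
tcp_pos: [0.5097, -0.0206, 0.186]
tcp_rot: [[0.22, 0.975, 0.0], [0.975, -0.22, 0.003], [0.003, -0.0, -1.0]]
force: [0.6, 5.2, 6.6]
gripper_width: 0.0133
finger_force: 30.1
```

```bash
python3 -c "
from h import *
go([.510,-.020,.19],115.3); print(r.sense()['ft_torque'])"
```

```text
turn 52.0 x 0.05 y -0.05 z -0.40 | t 56.5 q7 20 w 0.0133 tcp [ 0.5097 -0.0206  0.186 ] ya -12.7 F [0.6 5.2 6.6]
[ 1.05401394 -0.07684903  0.1863769 ]
```

>>> step_arm([
  [[1,0,0,0.02,8],[1,0,0,0.02,8]],
])

```text
t: 56.7
tcp_pos: [0.5096, -0.0206, 0.1855]
tcp_rot: [[0.48, 0.877, 0.0], [0.877, -0.48, 0.003], [0.003, -0.001, -1.0]]
force: [0.8, 5.9, 4.8]
gripper_width: 0.0129
finger_force: 30.1
```

```bash
python3 -c "
from h import *
go([.510,-.020,.19],115.3); print(r.sense()['ft_torque'])"
```

```text
turn 36.0 x 0.06 y -0.03 z -0.45 | t 56.7 q7 8 w 0.0129 tcp [ 0.5096 -0.0206  0.1855] ya -28.7 F [0.8 5.9 4.8]
[0.99209469 0.01115827 0.15395107]
```

>>> step_arm([
  [[1,0,0,0.02,8]],
])

```text
t: 56.82
tcp_pos: [0.5096, -0.0206, 0.1853]
tcp_rot: [[0.598, 0.802, -0.0], [0.802, -0.598, 0.003], [0.003, -0.002, -1.0]]
force: [0.9, 5.1, 5.8]
gripper_width: 0.0131
finger_force: 30.1
```

```bash
python3 -c "
from h import *
go([.510,-.020,.19],115.3); print(r.sense()['ft_torque'])"
```

```text
turn 28.0 x 0.06 y -0.03 z -0.47 | t 56.8 q7 3 w 0.0131 tcp [ 0.5096 -0.0206  0.1853] ya -36.7 F [0.9 5.1 5.8]
[1.0163661  0.06028219 0.1985759 ]
```

>>> step_arm([
  [[1,0,0,0.02,8],[1,0,0,0.02,8]],
])

```text
t: 57.08
tcp_pos: [0.5095, -0.0205, 0.1849]
tcp_rot: [[0.795, 0.606, -0.0], [0.606, -0.795, 0.004], [0.002, -0.003, -1.0]]
force: [-0.4, 5.7, 5.4]
gripper_width: 0.0133
finger_force: 30.3
```

```bash
python3 -c "
from h import *
go([.510,-.020,.19],115.3); print(r.sense()['ft_torque'])"
```

```text
turn 12.0 x 0.07 y -0.02 z -0.51 | t 57.1 q7 -9 w 0.0133 tcp [ 0.5095 -0.0205  0.1849] ya -52.7 F [-0.4  5.7  5.4]
[1.12075127 0.29013233 0.25604794]
```

>>> step_arm([
  [[1,0,0,0.03,8]],
])

```text
t: 57.2
tcp_pos: [0.5095, -0.0204, 0.1846]
tcp_rot: [[0.872, 0.49, -0.0], [0.49, -0.872, 0.004], [0.002, -0.004, -1.0]]
force: [-0.6, 6.3, 9.0]
gripper_width: 0.0131
finger_force: 30.3
```

```bash
python3 -c "
from h import *
go([.510,-.020,.19],115.3); print(r.sense()['ft_torque'])"
```

```text
turn 4.0 x 0.07 y -0.01 z -0.54 | t 57.2 q7 -15 w 0.0131 tcp [ 0.5095 -0.0204  0.1846] ya -60.7 F [-0.6  6.3  9. ]
[1.10859746 0.40329712 0.28411572]
```

The resistance is clearly rising, so the foot bears. A little more.

>>> step_arm([
  [[1,0,0,0.01,8],[1,0,0,0.01,8]],
])

```text
t: 57.45
tcp_pos: [0.5094, -0.0203, 0.1843]
tcp_rot: [[0.973, 0.23, -0.001], [0.23, -0.973, 0.004], [0.0, -0.004, -1.0]]
force: [0.6, 6.4, 4.7]
gripper_width: 0.0134
finger_force: 30.6
```

```bash
python3 -c "
from h import *
go([.510,-.020,.19],115.3); print(r.sense()['ft_torque'])"
```

```text
turn -12.0 x 0.07 y 0.00 z -0.57 | t 57.5 q7 -27 w 0.0134 tcp [ 0.5094 -0.0203  0.1843] ya -76.7 F [0.6 6.4 4.7]
[1.20841243 0.2798553  0.38364956]
```

>>> step_arm([
  [[1,0,0,0,6]],
])

```text
t: 57.58
tcp_pos: [0.5093, -0.0202, 0.1841]
tcp_rot: [[0.992, 0.128, -0.001], [0.128, -0.992, 0.004], [-0.0, -0.004, -1.0]]
force: [-0.9, 5.8, 5.2]
gripper_width: 0.013
finger_force: 30.6
```

```bash
python3 -c "
from h import *
go([.510,-.020,.19],115.3); print(r.sense()['ft_torque'])"
```

```text
turn -17.9 x 0.07 y 0.01 z -0.59 | t 57.6 q7 -31 w 0.0130 tcp [ 0.5093 -0.0202  0.1841] ya -82.6 F [-0.9  5.8  5.2]
[1.22904242 0.16842135 0.43117793]
```

Firm at 0.43 N m. Releasing and retreating, then checking everything.

>>> step_arm([
  [[1,0,0,0,0],[1,0,0,0,0],[0,0,0,0,0],[0,0,0,0,0],[0,0,0,0,0],[0,0,0,0,0],[0,0,0,-3,0],[0,0,0,-6,0],[0,0,0,-6,0],[0,0,0,0,0]],
])

```text
t: 58.82
tcp_pos: [0.5111, -0.024, 0.3379]
tcp_rot: [[0.992, 0.129, 0.007], [0.129, -0.992, 0.002], [0.008, -0.001, -1.0]]
force: [-1.3, 0.9, -1.2]
gripper_width: 0.0464
finger_force: 0.0
```

>>> step_arm([
  [[0,-6,0,0,0],[0,-6,0,0,0],[0,0,-6,0,0],[0,0,-6,0,0],[0,0,-6,0,0],[0,0,-6,0,0],[0,0,-6,0,0],[0,0,0,0,0],[0,0,0,0,0]],
])

```text
t: 59.95
tcp_pos: [0.3628, 0.2612, 0.3356]
tcp_rot: [[0.992, 0.126, -0.004], [0.126, -0.992, -0.003], [-0.004, 0.002, -1.0]]
force: [0.1, -0.7, -0.4]
gripper_width: 0.0467
finger_force: 0.0
```

Run:
```python
from h import *
t=grab('top'); s=grab('scene'); save(s,'s11',220,110,420,290,3.3); save(t,'t11',190,120,480,290,2.75)
rects(t,'white scr',(0,0,150),(180,40,255),.021,(205,165,250,230))
rects(t,'wood',(3,60,40),(18,220,200),.061,(215,170,245,225))
rects(t,'mat',(50,100,50),(75,255,255),.003,(200,160,260,240))
rects(t,'red',(0,150,80),(6,255,255),.206,(290,170,400,260),20)
rects(t,'chip',(5,120,120),(20,255,255),.010,(310,180,410,260),8)
go([.510,-.020,.19],115.3)
```

```text
white scr px [228. 197.] c [0.5879 0.3643] L [0.062 0.14 ] ang 169.4
wood px [226. 196.] c [0.5864 0.3598] L [0.026 0.107] ang 169.7
mat px [229. 199.] c [0.5854 0.3645] L [0.104 0.174] ang 170.4
red px [346. 219.] c [ 0.5092 -0.0186] L [0.012 0.098] ang 45.3
chip px [374. 234.] c [ 0.469  -0.1251] L [0.017 0.017] ang 135.0
chip px [371. 210.] c [ 0.548  -0.1171] L [0.014 0.017] ang 179.7
chip px [378. 206.] c [ 0.5652 -0.1391] L [0.017 0.017] ang 179.6
turn -18.1 x 1.28 y 31.64 z 14.61 | t 60.0 q7 -109 w 0.0464 tcp [0.3632 0.2606 0.3361] ya -82.8 F [-0.3 -0.4  0.1]
```

View pics/s11.png

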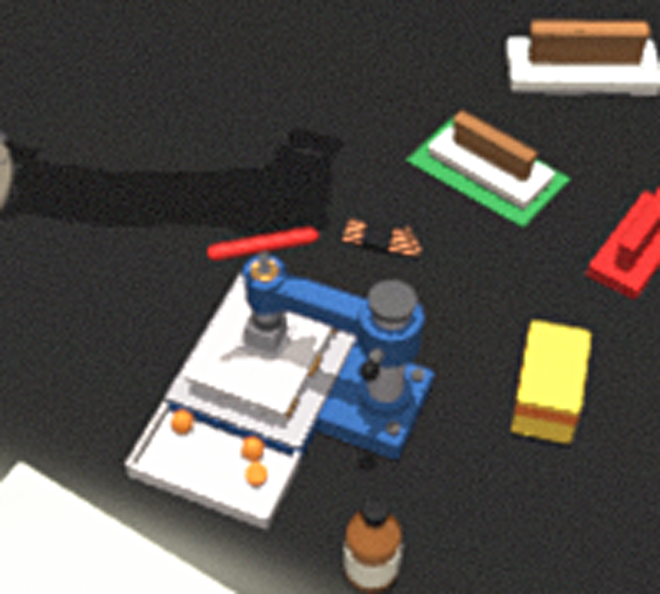

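View pics/t11.png

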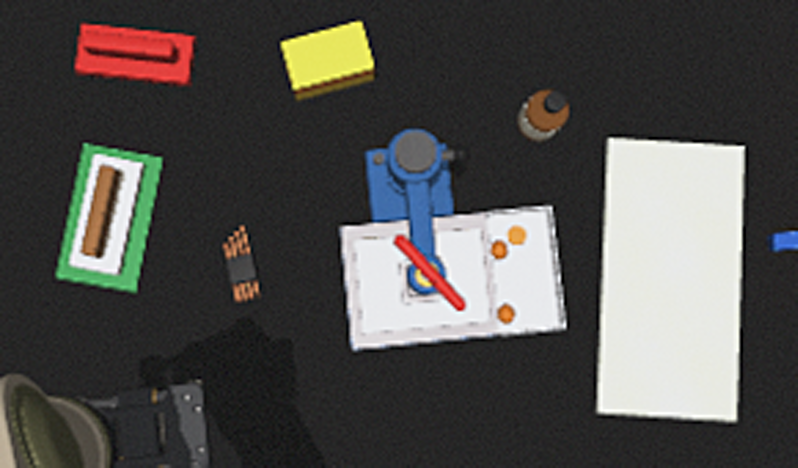

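The final views show the scraper centred on its mat, the crumbs in the tray and the plate level on the bars. The arm is home, with the bar centre at (0.509,-0.019). The handle sprang back about 38° on release, which fits the stated self-locking remainder of about 50 N. The bystanders are in place, so I am handing in.

```bash
python3 -c "
from bench import r
print(r.job_done())"
```

```text
the job is handed in; nothing more can be done
None
```

The job is handed in (no verdict was returned): crumbs scraped into the tray, scraper back on its mat, three bars and the plate clamped at about 0.43 N m; the handle sprang back about 38° on release, so the remaining press force (about 50 N by the description) was not measured.

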